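# Unmix the lids of three turned boxes

### The job

The lids of the three turned wooden boxes have been mixed up. Swap them until every box wears the lid of its own wood, seated fully home in its mouth; when you must set a lid aside, put it down on the round cork mat. Leave the boxes standing where they are and do not bump the tin, the gouge or the sanding block.

Things in the scene. Friction and masses are not known exactly. Their poses are not given: they have to be found in the camera images.
- box_maple: Open round box turned from pale cream maple, loose, about 0.45 kg. 65 mm high, 80 mm wide at the foot, 106 mm at the belly, 96 mm at the rim; bore at the mouth 66 mm, flat rim 15 mm wide. Starts wearing another box's lid; its own rim and shoulder show around that lid. Origin: centre of the underside, z up.
- box_walnut: Open round box turned from very dark brown walnut, loose, about 0.45 kg. 65 mm high, 80 mm wide at the foot, 106 mm at the belly, 96 mm at the rim; bore at the mouth 66 mm, flat rim 15 mm wide. Starts wearing another box's lid; its own rim and shoulder show around that lid. Origin: centre of the underside, z up.
- box_padauk: Open round box turned from orange-red padauk, loose, about 0.45 kg. 65 mm high, 80 mm wide at the foot, 106 mm at the belly, 96 mm at the rim; bore at the mouth 66 mm, flat rim 15 mm wide. Starts wearing another box's lid; its own rim and shoulder show around that lid. Origin: centre of the underside, z up.
- lid_maple: Round loose lid of pale cream maple, about 90 g: flange disc 78 mm wide, 8 mm thick; grip knob on top, 24 mm wide, rising 34 mm above the flange; spigot below, 54 mm wide, 8 mm deep, fits a box mouth with 6 mm play all round. Origin: centre of the flange's underside (seated: 65 mm above the box's underside); knob from z = 8 to 42 mm. Starts seated on a box of another wood.
- lid_walnut: Round loose lid of very dark brown walnut, about 90 g: flange disc 78 mm wide, 8 mm thick; grip knob on top, 24 mm wide, rising 34 mm above the flange; spigot below, 54 mm wide, 8 mm deep, fits a box mouth with 6 mm play all round. Origin: centre of the flange's underside (seated: 65 mm above the box's underside); knob from z = 8 to 42 mm. Starts seated on a box of another wood.
- lid_padauk: Round loose lid of orange-red padauk, about 90 g: flange disc 78 mm wide, 8 mm thick; grip knob on top, 24 mm wide, rising 34 mm above the flange; spigot below, 54 mm wide, 8 mm deep, fits a box mouth with 6 mm play all round. Origin: centre of the flange's underside (seated: 65 mm above the box's underside); knob from z = 8 to 42 mm. Starts seated on a box of another wood.
- mat: Round cork mat, 110 mm diameter, 5 mm thick, fixed to the bench, empty at the start: the free spot. Origin: centre of the underside. A lid standing on it rests on its spigot.
- tin: Bystander: short round wax tin with yellow band, 70 mm diameter, 55 mm high. Origin: centre of the underside.
- gouge: Bystander: woodturning gouge with dark wooden handle, brass ferrule and steel shank, lying along its x axis, about 415 mm long, 34 mm thick. Origin: below the middle, on the bench.
- sander: Bystander: blue sanding block, 100 x 65 x 30 mm. Origin: centre of the underside.

How it is judged:
On the way:
1. a lid is set down on the cork mat, upright and let go (((horizontal distance between lid_maple and mat below 0.045 m and z of lid_maple in the frame of mat below 0.02 m and angle between lid_maple's own z axis and vertical below 0.15 rad and contact force between the fingers and lid_maple below 0.1 N) or (horizontal distance between lid_walnut and mat below 0.045 m and z of lid_walnut in the frame of mat below 0.02 m and angle between lid_walnut's own z axis and vertical below 0.15 rad and contact force between the fingers and lid_walnut below 0.1 N) or (horizontal distance between lid_padauk and mat below 0.045 m and z of lid_padauk in the frame of mat below 0.02 m and angle between lid_padauk's own z axis and vertical below 0.15 rad and contact force between the fingers and lid_padauk below 0.1 N))), for 0.2 s.
At the end, for the whole second after the job is handed in: Each lid sits on the box of its own wood: centred within 10 mm, its flange flat on the rim (within 3 mm and 0.06 rad) with the spigot in the mouth; boxes and lids are upright (within 0.1 rad), let go and at rest (horizontal distance between lid_maple and box_maple below 0.01 m and z of lid_maple in the frame of box_maple between 0.06 and 0.068 m and angle between the z axis of lid_maple and the z axis of box_maple, either way round below 0.06 rad and angle between each of lid_maple, box_maple, lid_walnut, box_walnut, lid_padauk, box_padauk's own z axis and vertical below 0.1 rad and linear speed of each of lid_maple, box_maple, lid_walnut, box_walnut, lid_padauk, box_padauk below 0.02 m/s and horizontal distance between lid_walnut and box_walnut below 0.01 m and z of lid_walnut in the frame of box_walnut between 0.06 and 0.068 m and angle between the z axis of lid_walnut and the z axis of box_walnut, either way round below 0.06 rad and horizontal distance between lid_padauk and box_padauk below 0.01 m and z of lid_padauk in the frame of box_padauk between 0.06 and 0.068 m and angle between the z axis of lid_padauk and the z axis of box_padauk, either way round below 0.06 rad); the robot touches nothing.
It fails at once if a box is shoved more than 40 mm from its place (distance of any of box_maple, box_walnut, box_padauk from where it was at the start of the episode above 0.04 m).
It fails at once if the tin is bumped more than 30 mm out of place (distance of tin from where it was at the start of the episode above 0.03 m).
It fails at once if the gouge is bumped more than 30 mm out of place (distance of gouge from where it was at the start of the episode above 0.03 m).
It fails at once if the sanding block is bumped more than 30 mm out of place (distance of sander from where it was at the start of the episode above 0.03 m).
It also fails if it takes over 99 s, if anything falls off the work surface, if the arm or the gripper's body presses on something with over 40 N, if the wrist force passes 120 N, or if a joint passes its speed limit or range.

### The arm

A 6-joint arm with a two-finger parallel gripper is mounted at the origin on the work surface. World frame = base frame: x ahead of the robot, y to its left, z up, the work surface at z = 0. Lengths are in m, angles in rad, forces in N, time in s.
With the tool pointing down it reaches from about 0.4 to 0.825 m from the base axis. Payload 7 kg.
Tool frame: the origin (TCP) lies midway between the tips of the shut fingers; the grasp point (between the pads) lies 19 mm behind it (r.grasp_offset is the distance from the TCP to the grasp point, in m); z points along the fingers, y is the line along which they close (so a half turn about z gives the same grasp; the last joint's range is limited). The gripper opens to 88 mm and grips with 3 to 60 N. Pads are 19 mm wide; open, the fingers measure 130 mm over their backs; the gripper's body (78 mm by 193 mm) begins 47 mm behind the grasp point.
Start: joints at [-1.02, 0.359, 0.012, 0, -1.224, -0.288], TCP at [0.175, -0.652, 0.194] pointing down, gripper open.
Joint ranges: [-3.07, 3.07], [-1.43, 2.12], [-1.02, 1.25], [-3.03, 1.67], [-3.05, -0], [-3.03, 3.03]. Speed limits (rad/s): [2.39, 2.39, 3.01, 3.14, 3.14, 3.14].

### API

Orientations are given as a 3x3 rotation matrix whose columns are the frame's x, y, z axes.
In Python, from cell import r gives the robot as it stands.
- The arm moves only by the tool arm_command, never from a script. Its argument "deltas" is a list that holds one entry, the list of rows, each a list of 7 numbers: the shift along the tool's x, y, z in mm, then the turn, a rotation vector about the tool's x, y, z in degrees, then the opening, from -1 (shut) to 1 (fully open). A call has 1 to 10 rows; each row shifts and turns the commanded pose from where the row before left it, along the tool's axes as they then stand; what a row does not reach is not made up. A row lasts 1/8 s, in which the tool goes at most 62.5 mm and 10.7 degrees, less where a joint would pass 70% of its speed; a pose out of reach is approached as far as the arm can. A call is refused whole if a number of a shift passes 62.5 or a number of a turn 10.7, either way. A call with a gripper value outside its range is refused whole. The fingers move at their own pace and stop on an object; "newtons" is the grip in N (left out, the last holds). Time passes only in rows, so rows that do not move let the fingers close. It gives the time, the measured TCP pose, the force, the opening and the grip force at its end, in the units of the state.
- r.sense(): the state, without advancing time (a new reading comes with each control period).
- r.capture(name): name is "side" or "top" or "wrist"; returns the picture (480x640x3 uint8, red, green, blue); there is no depth.
- r.camera_info(name): a dict with "vfov" (degrees; the focal length in pixels is half the picture's height over the tangent of half this angle, whatever the lens; pixels are square), "cx", "cy" (the principal point, pixels), "k1" (the pictures are not rectified: a ray, as slopes to the right and down, at radius r is drawn at 1 + k1 r^2 times it, then the intrinsics apply), "origin" and "attitude" of the camera in the world; the wrist camera has in their place "T_tool_cam" (4x4, takes a point from camera to tool coordinates, whose origin is the TCP and whose axes are the flange's). Camera axes: x right, y down, z forward; pixel columns grow to the right and rows downward; lengths in m; the calibration is good to about 2 mm. A picture is of the moment at which its call begins: read the wrist's pose just before it. camera_info takes no time and is no camera call.
- r.close_job(): hands the job in; it is judged then, once.
The state is a dict: "t": time; "qpos": joint angles; "qvel": joint speeds; "joint_efforts": joint torques, N m; "tool_pos": TCP position; "orientation": TCP orientation; "wrist_force": force on the tool from outside, world axes, zero at the start; "torque": the same for the moment, N m; "finger_gap": finger opening in m; "grasp_force": force on a finger pad.
Only numpy, scipy, OpenCV 4.12 (cv2) and the standard library are available. Lean on these libraries where they do the work, as an engineer would, in place of code of your own. Each camera call takes 0.05 s, during which the arm holds its last target. There are 200 camera calls.

## Working session

There is one attempt and no reset: what is moved stays moved. The work goes in short steps, Python scripts to look and compute and a tool call to move; the robot and the scene stay as the last step left them, time stands still between calls to the robot, and variables do not carry over. Pictures are saved under pics/ and viewed, at most 14 in all, crops included, and the job is handed in when it is done.

Besides the shell and the picture viewer there is one more tool, called after ">>>" as name(argument=value, ...), one argument or row to a line, values as JSON. arm_command: Moves the arm, as the interface text tells. Its arguments: {"type":"object","properties":{"deltas":{"type":"array"},"newtons":{"type":"number"}},"required":["deltas"]}

```bash
ls; mkdir -p pics
python3 - <<'E'
from cell import r
import cv2
for n in ("top","side"):
    cv2.imwrite(f"pics/{n}0.png",r.capture(n)[:,:,::-1]); print(n,r.camera_info(n))
print(r.camera_info("wrist")); print(r.sense(), r.grasp_offset)
E
```

```text
pics
top {'vfov': 54.89122020620139, 'cx': 311.13052053795485, 'cy': 230.53728553518272, 'k1': 0.010790993186086228, 'origin': array([0.44250305, 0.05012098, 1.12706263]), 'attitude': array([[-0.02321785, -0.9938981 ,  0.10783092],
       [-0.99947272,  0.02552533,  0.02006817],
       [-0.02269814, -0.10730813, -0.99396668]])}
side {'vfov': 42.79598027822182, 'cx': 321.1844929258396, 'cy': 231.48713631157227, 'k1': -0.16743497963792878, 'origin': array([0.53954858, 0.84517906, 0.89796556]), 'attitude': array([[-0.9992739 , -0.00813603,  0.03722191],
       [-0.03185694,  0.71430398, -0.69911012],
       [-0.02089978, -0.69978827, -0.71404452]])}
{'vfov': 69.6738797148881, 'cx': 320.1112400372981, 'cy': 238.2062295259004, 'k1': -0.015205560982817062, 'T_tool_cam': array([[ 3.08512392e-04, -9.56388372e-01, -2.92097905e-01,
         7.96144824e-02],
       [ 9.99999943e-01,  2.55247770e-04,  2.20461613e-04,
        -6.41520072e-04],
       [-1.36289585e-04, -2.92097956e-01,  9.56388397e-01,
        -1.89924048e-01],
       [ 0.00000000e+00,  0.00000000e+00,  0.00000000e+00,
         1.
[... 154 characters left out ...]
'qvel': array([ 1.42307689e-05, -1.43229986e-03,  2.67847200e-03,  2.22697241e-03,
       -2.89289683e-04, -3.88795210e-04]), 'joint_efforts': array([ 5.67482020e-04, -5.84165812e+01,  2.93747592e+01,  7.01534808e+00,
        1.01693082e-02, -7.68873792e-05]), 'tool_pos': array([ 0.17519659, -0.65139194,  0.19354297]), 'orientation': array([[-9.65688083e-01, -2.59704180e-01, -5.14520607e-04],
       [-2.59704647e-01,  9.65687166e-01,  1.33910777e-03],
       [ 1.49094061e-04,  1.42678381e-03, -9.99998971e-01]]), 'wrist_force': array([-0.0248619 , -0.09912209,  0.41899575]), 'torque': array([ 0.00743519, -0.02337211,  0.08134778]), 'grasp_force': 0.0, 'finger_gap': 0.08722816581479031} 0.0188
```

View pics/top0.png

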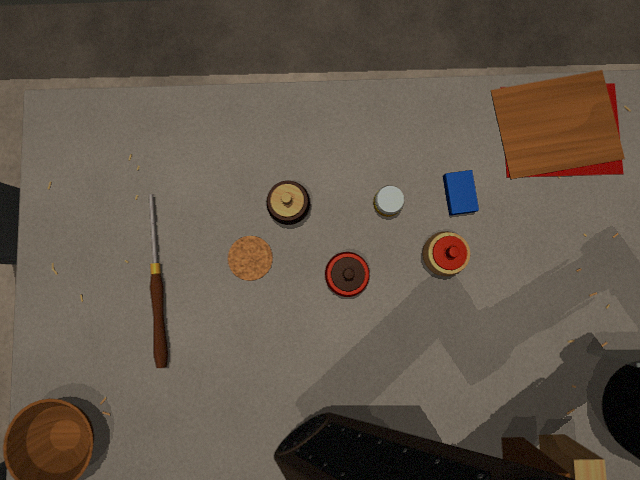

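View pics/side0.png

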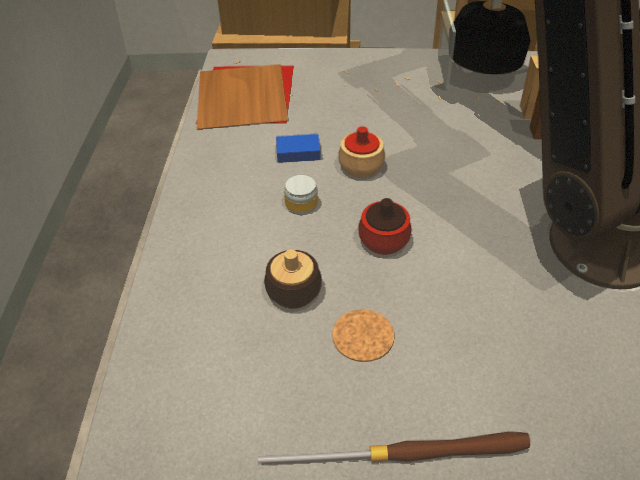

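The maple lid is on the walnut box (top view, 288,200), the walnut lid on the padauk box (348,274) and the padauk lid on the maple box (450,253). The mat is at (250,258), the tin at (389,200) and the sander at (460,192). I'll enlarge this area.

Run:
```python
import cv2
a=cv2.imread("pics/top0.png")[165:305,222:482]
cv2.imwrite("pics/topc.png",cv2.resize(a,None,fx=3,fy=3,interpolation=cv2.INTER_CUBIC))
a=cv2.imread("pics/side0.png")[120:370,250:425]
cv2.imwrite("pics/sidec.png",cv2.resize(a,None,fx=2.4,fy=2.4,interpolation=cv2.INTER_CUBIC))
```

```text
(no output)
```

View pics/topc.png

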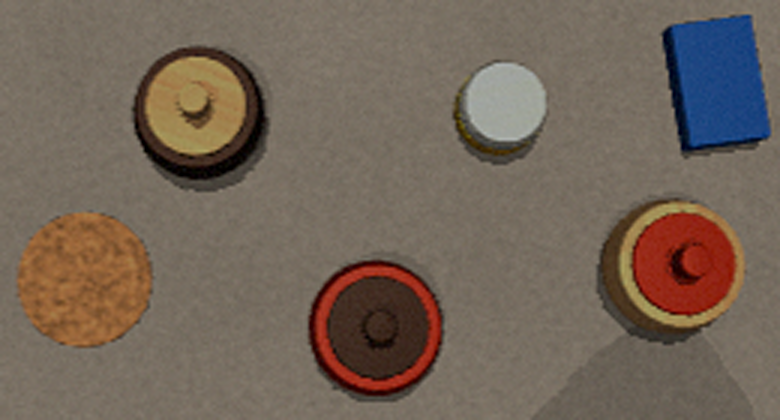

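View pics/sidec.png

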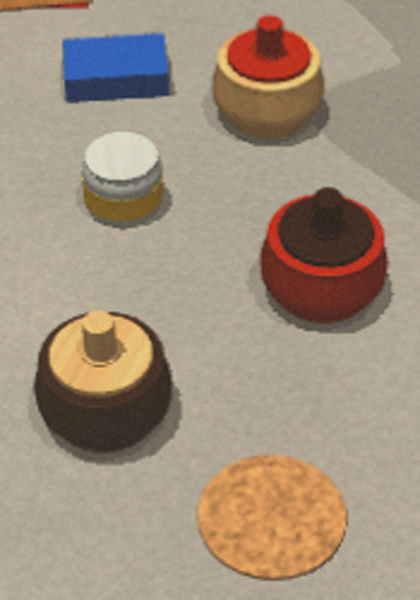

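```bash
cat > h.py <<'E'
from cell import r
import numpy as np
from scipy.optimize import fsolve
def unproj(info,uv,z,pose=None):
    o,A=(info["origin"],info["attitude"]) if pose is None else pose
    f=240/np.tan(np.radians(info["vfov"])/2)
    d=np.array([(uv[0]-info["cx"])/f,(uv[1]-info["cy"])/f])
    s=fsolve(lambda s:s*(1+info["k1"]*(s@s))-d,d)
    v=A@np.array([*s,1]); return o+v*(z-o[2])/v[2]
def wristpose():
    s=r.sense();T=r.camera_info("wrist")["T_tool_cam"];R=s["orientation"]
    return s["tool_pos"]+R@T[:3,3],R@T[:3,:3]
E
python3 - <<'E'
from h import *
t,s=r.camera_info("top"),r.camera_info("side")
T=lambda x,y,z:unproj(t,(222+(x+.5)/3-.5,165+(y+.5)/3-.5),z).round(4)[:2]
S=lambda x,y,z:unproj(s,(250+(x+.5)/2.4-.5,120+(y+.5)/2.4-.5),z).round(4)[:2]
print("mapleL",T(195.5,105.5,.073),T(194,96,.107),S(100,353,.073),S(99,318,.107),"rim W",T(198,108,.065))
print("walL",T(378,328,.073),T(379,326,.107),S(327,229,.073),S(327,196,.107),"rim P",T(376.5,327,.065))
print("padL",T(684.5,263,.073),T(695,257,.107),S(269,55,.073),S(270,23,.107),"rim M",T(681,264,.065))
print("mat",T(84.5,279.5,.005),S(272,516,.005))
print("tin",T(504,102,.055),"sander",T(712,75,.03))
print("diam check",T(145,105,.073)-T(246,105,.073),T(17,279,.005)-T(152,279,.005))
E
```

```text
mapleL [0.6297 0.126 ] [0.6309 0.1245] [0.6331 0.1265] [0.6322 0.1222] rim W [0.6291 0.1246]
walL [ 0.4556 -0.0091] [ 0.4566 -0.008 ] [ 0.4586 -0.0083] [ 0.4603 -0.0107] rim P [ 0.4565 -0.0085]
padL [ 0.4991 -0.2417] [ 0.5015 -0.2401] [ 0.5017 -0.2378] [ 0.5016 -0.2408] rim M [ 0.4989 -0.2412]
mat [0.5013 0.2235] [0.5044 0.224 ]
tin [ 0.6291 -0.1139] sander [ 0.6507 -0.2835]
diam check [0.0021 0.078 ] [0.0027 0.1098]
```

>>> arm_command(
  deltas=[
    [[0,0,0,0,0,7.5,1],[0,0,0,0,0,7.5,1],[-28,48,0,0,0,0,1],[-28,48,0,0,0,0,1],[-28,48,0,0,0,0,1],[-28,48,0,0,0,0,1],[-28,48,0,0,0,0,1],[-28,48,0,0,0,0,1],[-28,48,0,0,0,0,1],[-28,48,0,0,0,0,1]],
  ],
  newtons=15,
)

```text
t: 1.35
tool_pos: [0.3994, -0.2659, 0.1944]
orientation: [[-1.0, -0.001, 0.0], [-0.001, 1.0, 0.0], [-0.0, 0.0, -1.0]]
wrist_force: [1.2, -0.5, 0.1]
finger_gap: 0.0874
grasp_force: 0.0
```

>>> arm_command(
  deltas=[
    [[-28,48,0,0,0,0,1],[-28,48,0,0,0,0,1],[-28,48,0,0,0,0,1],[-28,48,0,0,0,0,1],[-28,48,0,0,0,0,1],[-28,48,0,0,0,0,1],[-28,48,0,0,0,0,1],[-28,48,0,0,0,0,1],[-8,8,0,0,0,0,1],[0,0,0,0,0,0,1]],
  ],
)

```text
t: 2.6
tool_pos: [0.6303, 0.125, 0.1933]
orientation: [[-1.0, -0.002, -0.002], [-0.002, 1.0, -0.001], [0.002, -0.001, -1.0]]
wrist_force: [-0.1, 0.5, -0.0]
finger_gap: 0.0878
grasp_force: 0.0
```

```bash
cat > look.py <<'E'
from h import *
import cv2,sys
p=wristpose(); im=r.capture("wrist"); np.savez("pics/%s.npz"%sys.argv[1],o=p[0],A=p[1])
cv2.imwrite("pics/%s.png"%sys.argv[1],im[:,:,::-1]); s=r.sense(); print(s["t"],s["tool_pos"].round(4))
E
python3 look.py w1
```

```text
2.65 [0.63   0.1242 0.1937]
```

View pics/w1.png

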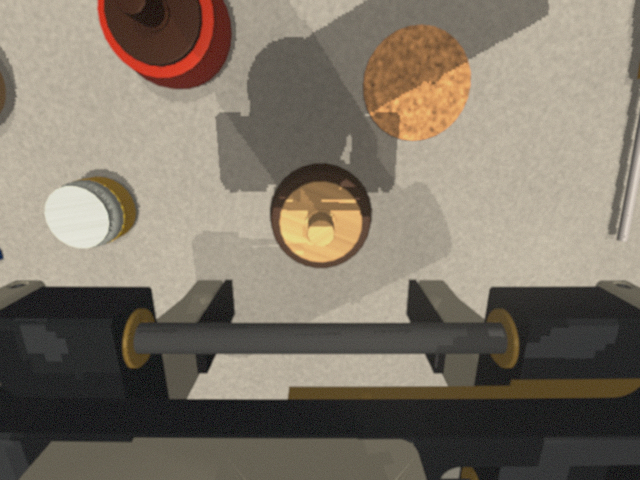

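The wrist view shows the maple lid: flange centre about (320,222), knob top (320,234), mat centre (417,82). I'll convert those.

Run:
```python
from h import *
i=r.camera_info("wrist");d=np.load("pics/w1.npz");p=(d["o"],d["A"])
for n,uv,z in (("flange",(320.5,222),.073),("knob",(320,234),.107),("mat",(417,82),.005)): print(n,unproj(i,uv,z,p).round(4))
```

```text
flange [0.6297 0.1246 0.073 ]
knob [0.6314 0.1242 0.107 ]
mat [0.5007 0.222  0.005 ]
```

>>> arm_command(
  deltas=[
    [[0,0,30,0,0,0,1],[0,0,30,0,0,0,1],[0,0,30,0,0,0,1],[0,0,25,0,0,0,1],[0,0,0,0,0,0,0],[0,0,0,0,0,0,-1],[0,0,0,0,0,0,-1],[0,0,0,0,0,0,-1],[0,0,0,0,0,0,-1],[0,0,0,0,0,0,-1]],
  ],
)

```text
t: 3.9
tool_pos: [0.6306, 0.1247, 0.0795]
orientation: [[-1.0, -0.001, 0.0], [-0.001, 1.0, 0.0], [-0.0, 0.0, -1.0]]
wrist_force: [-0.2, -0.4, -0.9]
finger_gap: 0.0331
grasp_force: 0.0
```

>>> arm_command(
  deltas=[
    [[0,0,0,0,0,0,-1],[0,0,0,0,0,0,-1],[0,0,0,0,0,0,-1],[0,0,0,0,0,0,-1],[0,0,-10,0,0,0,-1],[0,0,-25,0,0,0,-1],[0,0,-30,0,0,0,-1],[0,0,-25,0,0,0,-1],[0,0,0,0,0,0,-1]],
  ],
)

```text
t: 5.03
tool_pos: [0.6321, 0.1251, 0.1727]
orientation: [[-1.0, -0.001, 0.005], [-0.001, 1.0, 0.002], [-0.005, 0.002, -1.0]]
wrist_force: [-0.9, -0.4, -0.2]
finger_gap: 0.0006
grasp_force: 0.0
```

```bash
python3 look.py w2; python3 -c "
from h import *
import cv2;cv2.imwrite('pics/s2.png',cv2.resize(r.capture('side')[130:380,200:460,::-1],None,fx=2,fy=2))"
```

```text
5.075 [0.6311 0.1249 0.171 ]
```

View pics/s2.png

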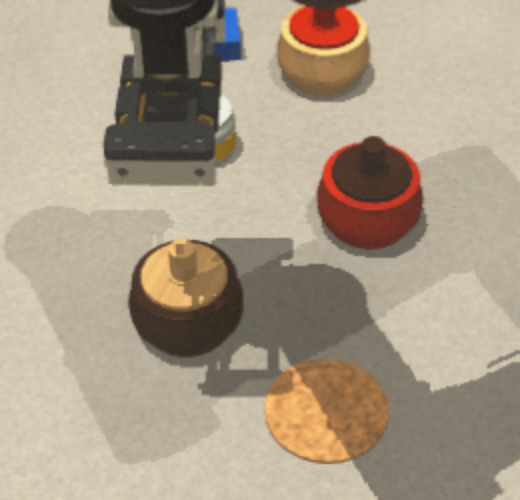

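View pics/w2.png

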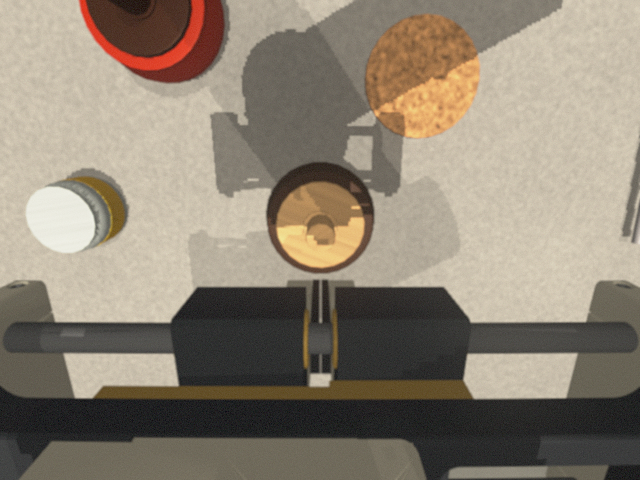

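Run:
```python
from h import *
i=r.camera_info("wrist");d=np.load("pics/w2.npz");p=(d["o"],d["A"])
for n,uv,z in (("flange",(320.5,222),.073),("flange bottom",(320.5,266),.073),("knob",(320,228),.107),("mat",(422,76),.005)): print(n,unproj(i,uv,z,p).round(4))
def proj(i,P,p=None):
    o,A=p or (i["origin"],i["attitude"]); c=A.T@(np.array(P)-o); s=c[:2]/c[2]; f=240/np.tan(np.radians(i["vfov"])/2)
    return s*(1+i["k1"]*s@s)*f+[i["cx"],i["cy"]]
t=r.sense()["tool_pos"];print(t, "wrist TCP px",proj(i,t,p),"side TCP",proj(r.camera_info("side"),t), "crop",2*(proj(r.camera_info("side"),t)-[200,130]))
print(r.sense()["finger_gap"],r.sense()["qpos"])
```

```text
flange [0.6269 0.125  0.073 ]
flange bottom [0.6678 0.1251 0.073 ]
knob [0.6228 0.1245 0.107 ]
mat [0.501  0.2215 0.005 ]
[0.63047537 0.12471556 0.1698105 ] wrist TCP px [320.52169746 268.37576811] side TCP [289.77547854 228.02059264] crop [179.55095708 196.04118528]
0.000813553838001905 [ 4.98189398e-01  3.21410367e-01 -9.96769055e-02 -2.47344204e-04
 -1.14897094e+00 -2.06798721e+00]
```

The gripper shut on air. The picture geometry fits this: tips at row 282 and 176 px apart at an 88 mm gap put the fingers about 32 mm shallower than the reported TCP. I'll check by touching the knob top (z = 107 mm) gently with the shut fingers.

>>> arm_command(
  deltas=[
    [[0,0,30,0,0,0,-1],[0,0,30,0,0,0,-1],[0,0,25,0,0,0,-1],[0,0,4,0,0,0,-1],[0,0,0,0,0,0,-1]],
  ],
)

```text
t: 5.75
tool_pos: [0.6306, 0.1246, 0.0804]
orientation: [[-1.0, -0.001, -0.0], [-0.001, 1.0, -0.001], [0.0, -0.001, -1.0]]
wrist_force: [-0.0, 0.2, -0.2]
finger_gap: 0.0003
grasp_force: 0.0
```

>>> arm_command(
  deltas=[
    [[0,0,2,0,0,0,-1],[0,0,0,0,0,0,-1]],
  ],
)

```text
t: 6.0
tool_pos: [0.6309, 0.1248, 0.0791]
orientation: [[-1.0, -0.001, 0.001], [-0.001, 1.0, 0.001], [-0.001, 0.001, -1.0]]
wrist_force: [-0.9, -1.0, -0.6]
finger_gap: 0.0005
grasp_force: 0.0
```

>>> arm_command(
  deltas=[
    [[0,0,2,0,0,0,-1],[0,0,0,0,0,0,-1]],
  ],
)

```text
t: 6.25
tool_pos: [0.6305, 0.1246, 0.0764]
orientation: [[-1.0, -0.001, 0.0], [-0.001, 1.0, 0.0], [-0.0, 0.0, -1.0]]
wrist_force: [-0.8, -0.5, -0.8]
finger_gap: 0.0003
grasp_force: 0.0
```

>>> arm_command(
  deltas=[
    [[0,0,1.5,0,0,0,-1],[0,0,0,0,0,0,-1]],
  ],
)

```text
t: 6.5
tool_pos: [0.6304, 0.1246, 0.0747]
orientation: [[-1.0, -0.001, -0.0], [-0.001, 1.0, -0.0], [0.0, -0.0, -1.0]]
wrist_force: [0.1, -0.3, -0.3]
finger_gap: 0.0006
grasp_force: 0.0
```

>>> arm_command(
  deltas=[
    [[0,0,1.5,0,0,0,-1],[0,0,0,0,0,0,-1]],
  ],
)

```text
t: 6.75
tool_pos: [0.6307, 0.1247, 0.0737]
orientation: [[-1.0, -0.001, 0.0], [-0.001, 1.0, 0.0], [-0.0, 0.0, -1.0]]
wrist_force: [-0.7, -0.2, 3.3]
finger_gap: 0.0005
grasp_force: 1.5
```

```bash
python3 look.py w3; python3 -c "
from h import *
import cv2;cv2.imwrite('pics/s3.png',cv2.resize(r.capture('side')[180:330,220:400,::-1],None,fx=3,fy=3))"
```

```text
6.8 [0.6307 0.1247 0.0736]
```

View pics/s3.png

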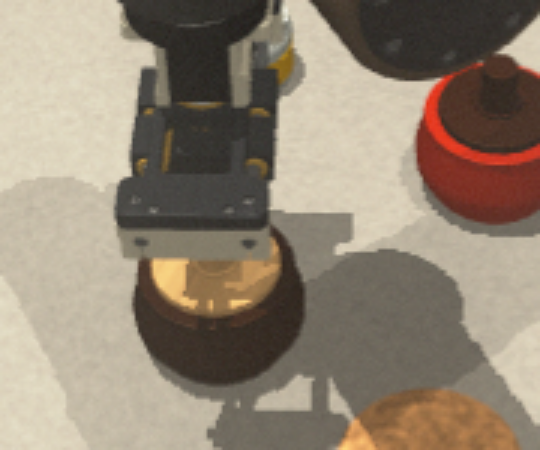

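```bash
python3 -c "
import cv2;cv2.imwrite('pics/w3c.png',cv2.resize(cv2.imread('pics/w3.png')[120:420,200:440],None,fx=2,fy=2))"
```

```text
(no output)
```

View pics/w3c.png

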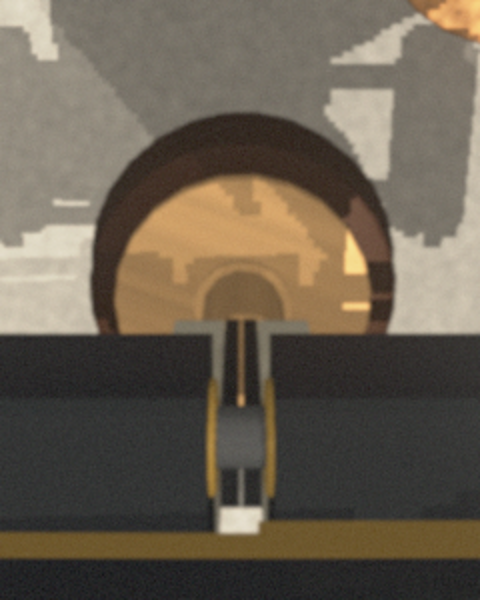

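```bash
cat >> h.py <<'E'
def proj(i,P,p=None):
    o,A=p or (i["origin"],i["attitude"]); c=A.T@(np.array(P)-o); s=c[:2]/c[2]; f=240/np.tan(np.radians(i["vfov"])/2)
    return s*(1+i["k1"]*s@s)*f+[i["cx"],i["cy"]]
E
python3 - <<'E'
from h import *
i=r.camera_info("wrist");d=np.load("pics/w3.npz");p=(d["o"],d["A"])
for P in ((.619,.1247,.107),(.6215,.1247,.107),(.631,.1247,.107),(.619,.1247,.073),(.592,.1247,.073),(.670,.1247,.073)): print(P,proj(i,P,p).round(1))
# finger front edge row 280, knob-top front edge rows 255
for v in (280,255): print(v,unproj(i,(320,v),.107,p).round(4))
E
```

```text
(0.619, 0.1247, 0.107) [321.6 276.9]
(0.6215, 0.1247, 0.107) [321.6 281.5]
(0.631, 0.1247, 0.107) [321.5 298.9]
(0.619, 0.1247, 0.073) [321.3 253.7]
(0.592, 0.1247, 0.073) [321.4 208.5]
(0.67, 0.1247, 0.073) [321.1 330. ]
280 [0.6207 0.1239 0.107 ]
255 [0.6076 0.1239 0.107 ]
```

Confirmed: the fingertips rest on the knob top, so the true tip height is the reading plus 33 mm, and x and y are right. I'll grasp with the reading at 0.044.

>>> arm_command(
  deltas=[
    [[0,0,-15,0,0,0,-1],[0,0,0,0,0,0,0],[0,0,0,0,0,0,0],[0,0,0,0,0,0,0],[0,0,0,0,0,0,0],[0,0,0,0,0,0,0],[0,0,0,0,0,0,0]],
  ],
)

```text
t: 7.72
tool_pos: [0.6305, 0.1246, 0.0882]
orientation: [[-1.0, -0.001, -0.0], [-0.001, 1.0, -0.0], [0.0, -0.0, -1.0]]
wrist_force: [0.1, -0.5, -0.1]
finger_gap: 0.0434
grasp_force: 0.0
```

>>> arm_command(
  deltas=[
    [[0,0,20,0,0,0,0],[0,0,15,0,0,0,0],[0,0,8.5,0,0,0,0],[0,0,0,0,0,0,0],[0,0,0,0,0,0,-1],[0,0,0,0,0,0,-1],[0,0,0,0,0,0,-1],[0,0,0,0,0,0,-1],[0,0,0,0,0,0,-1]],
  ],
)

```text
t: 8.85
tool_pos: [0.6309, 0.1248, 0.0454]
orientation: [[-1.0, -0.001, 0.001], [-0.001, 1.0, 0.0], [-0.001, 0.0, -1.0]]
wrist_force: [0.3, 0.4, 3.4]
finger_gap: 0.0235
grasp_force: 15.0
```

>>> arm_command(
  deltas=[
    [[0,0,-10,0,0,0,-1],[0,0,-25,0,0,0,-1],[0,0,-30,0,0,0,-1],[0,0,-10,0,0,0,-1],[26,20,0,0,0,0,-1],[26,20,0,0,0,0,-1],[26,20,0,0,0,0,-1],[26,20,0,0,0,0,-1],[24,18,0,0,0,0,-1],[0,0,0,0,0,0,-1]],
  ],
)

```text
t: 10.1
tool_pos: [0.5007, 0.2232, 0.1195]
orientation: [[-1.0, -0.003, -0.001], [-0.003, 1.0, -0.0], [0.001, -0.0, -1.0]]
wrist_force: [0.4, -0.2, -1.7]
finger_gap: 0.0233
grasp_force: 15.0
```

>>> arm_command(
  deltas=[
    [[0,0,30,0,0,0,-1],[0,0,30,0,0,0,-1],[0,0,30,0,0,0,-1],[0,0,20,0,0,0,-1],[0,0,10,0,0,0,-1],[0,0,3,0,0,0,-1],[0,0,2,0,0,0,-1],[0,0,0,0,0,0,-1]],
  ],
)

```text
t: 11.1
tool_pos: [0.5028, 0.2228, -0.0046]
orientation: [[-1.0, -0.001, 0.001], [-0.001, 1.0, 0.001], [-0.001, 0.001, -1.0]]
wrist_force: [-0.1, -0.1, -1.1]
finger_gap: 0.0235
grasp_force: 15.0
```

>>> arm_command(
  deltas=[
    [[0,0,1.5,0,0,0,-1],[0,0,0,0,0,0,-1]],
  ],
)

```text
t: 11.35
tool_pos: [0.5029, 0.2229, -0.0052]
orientation: [[-1.0, -0.002, 0.001], [-0.002, 1.0, 0.001], [-0.001, 0.001, -1.0]]
wrist_force: [-2.3, -2.0, 9.2]
finger_gap: 0.0234
grasp_force: 15.0
```

>>> arm_command(
  deltas=[
    [[0,0,1.5,0,0,0,-1],[0,0,0,0,0,0,-1]],
  ],
)

```text
t: 11.6
tool_pos: [0.5033, 0.2229, -0.0057]
orientation: [[-1.0, -0.002, 0.002], [-0.002, 1.0, 0.001], [-0.002, 0.001, -1.0]]
wrist_force: [-4.8, -2.2, 18.9]
finger_gap: 0.024
grasp_force: 15.0
```

>>> arm_command(
  deltas=[
    [[0,0,-1.5,0,0,0,0.1],[0,0,0,0,0,0,0.1],[0,0,0,0,0,0,0.1],[0,0,0,0,0,0,0.1],[0,0,-25,0,0,0,0.1],[0,0,-40,0,0,0,0.1],[0,0,-40,0,0,0,0.1],[0,0,-20,0,0,0,0.1],[4.5,-20,0,0,0,0,0.1],[6,-30,0,0,0,0,0.1]],
  ],
)

```text
t: 12.85
tool_pos: [0.491, 0.171, 0.1174]
orientation: [[-1.0, -0.002, -0.001], [-0.002, 1.0, -0.001], [0.001, -0.001, -1.0]]
wrist_force: [0.2, -0.2, -0.3]
finger_gap: 0.048
grasp_force: 0.0
```

>>> arm_command(
  deltas=[
    [[6,-32,0,0,0,0,0.1],[6,-32,0,0,0,0,0.1],[6,-32,0,0,0,0,0.1],[6,-32,0,0,0,0,0.1],[6,-32,0,0,0,0,0.1],[4,-22,0,0,0,0,0.1],[0,0,0,0,0,0,0.1]],
  ],
)

```text
t: 13.72
tool_pos: [0.4561, -0.0121, 0.1173]
orientation: [[-1.0, 0.002, -0.002], [0.002, 1.0, -0.001], [0.002, -0.001, -1.0]]
wrist_force: [0.2, 0.1, -0.2]
finger_gap: 0.0481
grasp_force: 0.0
```

```bash
python3 look.py w4
```

```text
13.775 [ 0.4568 -0.0112  0.1176]
```

View pics/w4.png

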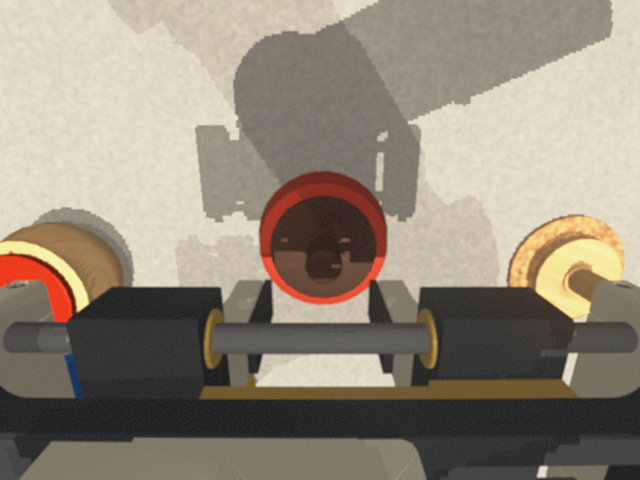

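The maple lid stands upright on the mat. The walnut lid's flange is centred near (324,243), knob top (323,264).

Run:
```python
from h import *
i=r.camera_info("wrist");d=np.load("pics/w4.npz");p=(d["o"],d["A"])
for n,uv,z in (("flange",(324,243),.073),("flange bot",(324,291),.073),("rim bot",(324,303),.065),("knob",(323,264),.107),("matflange",(578,270),.021)): print(n,unproj(i,uv,z,p).round(4))
print(r.sense()["tool_pos"])
```

```text
flange [ 0.4517 -0.01    0.073 ]
flange bot [ 0.4892 -0.01    0.073 ]
rim bot [ 0.5033 -0.0099  0.065 ]
knob [ 0.4546 -0.011   0.107 ]
matflange [0.4942 0.2194 0.021 ]
[ 0.45678867 -0.01118671  0.11758646]
```

>>> arm_command(
  deltas=[
    [[1,1.5,30,0,0,0,0.1],[0,0,30,0,0,0,0.1],[0,0,13,0,0,0,0.1],[0,0,0,0,0,0,0.1],[0,0,0,0,0,0,-1],[0,0,0,0,0,0,-1],[0,0,0,0,0,0,-1],[0,0,0,0,0,0,-1],[0,0,0,0,0,0,-1]],
  ],
)

```text
t: 14.9
tool_pos: [0.4576, -0.008, 0.0459]
orientation: [[-1.0, -0.001, 0.001], [-0.001, 1.0, 0.0], [-0.001, 0.0, -1.0]]
wrist_force: [-1.9, -0.2, 5.8]
finger_gap: 0.0238
grasp_force: 15.0
```

>>> arm_command(
  deltas=[
    [[0,0,-10,0,0,0,-1],[0,0,-25,0,0,0,-1],[0,0,-30,0,0,0,-1],[0,0,-10,0,0,0,-1],[-22,16,0,0,0,0,-1],[-34,27,0,0,0,0,-1],[-34,27,0,0,0,0,-1],[-34,27,0,0,0,0,-1],[-34,27,0,0,0,0,-1],[-16,9,0,0,0,0,-1]],
  ],
)

```text
t: 16.15
tool_pos: [0.632, 0.1265, 0.1189]
orientation: [[-1.0, -0.002, -0.002], [-0.002, 1.0, -0.001], [0.002, -0.001, -1.0]]
wrist_force: [0.1, 0.2, -1.2]
finger_gap: 0.0236
grasp_force: 15.0
```

>>> arm_command(
  deltas=[
    [[0,0,0,0,0,0,-1],[0,0,0,0,0,0,-1],[0,0,0,0,0,0,-1]],
  ],
)

```text
t: 16.52
tool_pos: [0.6303, 0.1246, 0.1205]
orientation: [[-1.0, -0.001, -0.0], [-0.001, 1.0, 0.0], [0.0, 0.0, -1.0]]
wrist_force: [-0.9, -0.9, -0.8]
finger_gap: 0.0237
grasp_force: 15.0
```

```bash
python3 look.py w5
```

```text
16.575 [0.6305 0.1247 0.1207]
```

View pics/w5.png

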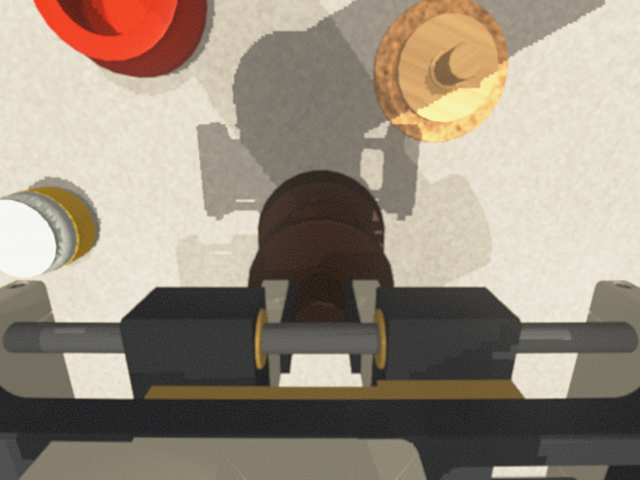

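The walnut lid hangs level and lines up sideways with the box (lid columns 249–393, box 258–385). Lowering it.

>>> arm_command(
  deltas=[
    [[0,0,25,0,0,0,-1],[0,0,25,0,0,0,-1],[0,0,13,0,0,0,-1],[0,0,6,0,0,0,-1],[0,0,3,0,0,0,-1],[0,0,1.5,0,0,0,-1],[0,0,0,0,0,0,-1]],
  ],
)

```text
t: 17.45
tool_pos: [0.6313, 0.1253, 0.0473]
orientation: [[-1.0, -0.001, 0.001], [-0.001, 1.0, 0.0], [-0.001, 0.0, -1.0]]
wrist_force: [0.4, 0.1, -0.9]
finger_gap: 0.0233
grasp_force: 15.0
```

>>> arm_command(
  deltas=[
    [[0,0,1,0,0,0,-1],[0,0,0,0,0,0,-1]],
  ],
)

```text
t: 17.7
tool_pos: [0.6313, 0.1253, 0.0462]
orientation: [[-1.0, -0.001, 0.001], [-0.001, 1.0, 0.0], [-0.001, 0.0, -1.0]]
wrist_force: [0.7, -0.3, -0.7]
finger_gap: 0.0238
grasp_force: 15.0
```

>>> arm_command(
  deltas=[
    [[0,0,1,0,0,0,-1],[0,0,0,0,0,0,-1]],
  ],
)

```text
t: 17.95
tool_pos: [0.6314, 0.1253, 0.046]
orientation: [[-1.0, -0.001, 0.001], [-0.001, 1.0, 0.0], [-0.001, 0.0, -1.0]]
wrist_force: [-3.1, 1.1, 6.7]
finger_gap: 0.0237
grasp_force: 15.0
```

>>> arm_command(
  deltas=[
    [[0,0,-0.5,0,0,0,0.1],[0,0,0,0,0,0,0.1],[0,0,0,0,0,0,0.1],[0,0,0,0,0,0,0.1],[0,0,-25,0,0,0,0.1],[0,0,-30,0,0,0,0.1],[0,0,-20,0,0,0,0.1],[13,-37,0,0,0,0,0.1],[13,-37,0,0,0,0,0.1],[13,-37,0,0,0,0,0.1]],
  ],
)

```text
t: 19.2
tool_pos: [0.5916, 0.0131, 0.1204]
orientation: [[-1.0, -0.001, 0.0], [-0.001, 1.0, 0.0], [-0.0, 0.0, -1.0]]
wrist_force: [0.4, -0.2, 0.0]
finger_gap: 0.0479
grasp_force: 0.0
```

>>> arm_command(
  deltas=[
    [[13,-37,0,0,0,0,0.1],[13,-37,0,0,0,0,0.1],[13,-37,0,0,0,0,0.1],[13,-37,0,0,0,0,0.1],[13,-37,0,0,0,0,0.1],[13,-37,0,0,0,0,0.1],[13,-32,0,0,0,0,0.1],[0,0,0,0,0,0,0.1],[0,0,0,0,0,0,0.1]],
  ],
)

```text
t: 20.32
tool_pos: [0.5014, -0.24, 0.1204]
orientation: [[-1.0, -0.0, 0.0], [-0.0, 1.0, 0.0], [-0.0, 0.0, -1.0]]
wrist_force: [-0.1, -0.1, 0.2]
finger_gap: 0.0481
grasp_force: 0.0
```

```bash
python3 look.py w6
```

```text
20.375 [ 0.5016 -0.2396  0.1204]
```

View pics/w6.png

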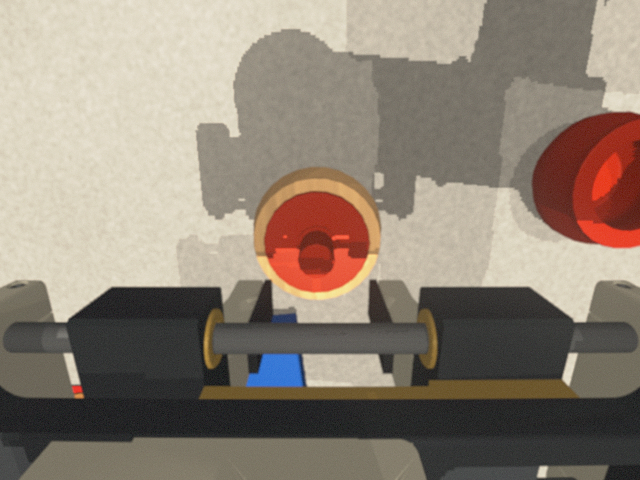

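The padauk lid's flange is centred near (317.5,241), knob top (316,258), rim bottom at row 299.

Run:
```python
from h import *
i=r.camera_info("wrist");d=np.load("pics/w6.npz");p=(d["o"],d["A"])
for n,uv,z in (("flange",(317.5,241.5),.073),("flange bot",(317.5,292),.073),("rim bot",(317.5,299),.065),("knob",(316,258),.107)): print(n,unproj(i,uv,z,p).round(4))
d=np.load("pics/w5.npz");p=(d["o"],d["A"])
print("matL",unproj(i,(453,67),.021,p).round(4))
```

```text
flange [ 0.497  -0.2426  0.073 ]
flange bot [ 0.537  -0.2426  0.073 ]
rim bot [ 0.5469 -0.2427  0.065 ]
knob [ 0.4971 -0.2433  0.107 ]
matL [0.502  0.2257 0.021 ]
```

>>> arm_command(
  deltas=[
    [[2.5,-1.5,30,0,0,0,0.1],[0,0,30,0,0,0,0.1],[0,0,15,0,0,0,0.1],[0,0,0,0,0,0,0.1],[0,0,0,0,0,0,-1],[0,0,0,0,0,0,-1],[0,0,0,0,0,0,-1],[0,0,0,0,0,0,-1],[0,0,0,0,0,0,-1]],
  ],
)

```text
t: 21.5
tool_pos: [0.4994, -0.2416, 0.046]
orientation: [[-1.0, -0.001, 0.001], [-0.001, 1.0, -0.0], [-0.001, -0.0, -1.0]]
wrist_force: [-0.9, 0.5, 5.2]
finger_gap: 0.0237
grasp_force: 15.0
```

>>> arm_command(
  deltas=[
    [[0,0,-10,0,0,0,-1],[0,0,-25,0,0,0,-1],[0,0,-30,0,0,0,-1],[0,0,-10,0,0,0,-1],[4,23,0,0,0,0,-1],[7,40,0,0,0,0,-1],[8,42,0,0,0,0,-1],[8,42,0,0,0,0,-1],[8,42,0,0,0,0,-1],[7,44,0,0,0,0,-1]],
  ],
)

```text
t: 22.75
tool_pos: [0.4557, -0.0074, 0.12]
orientation: [[-1.0, -0.001, -0.001], [-0.001, 1.0, 0.0], [0.001, 0.0, -1.0]]
wrist_force: [1.0, 0.4, -0.4]
finger_gap: 0.0237
grasp_force: 15.0
```

>>> arm_command(
  deltas=[
    [[0,0,0,0,0,0,-1],[0,0,0,0,0,0,-1],[0,0,0,0,0,0,-1]],
  ],
)

```text
t: 23.12
tool_pos: [0.4565, -0.0093, 0.1201]
orientation: [[-1.0, 0.0, -0.001], [0.0, 1.0, -0.0], [0.001, -0.0, -1.0]]
wrist_force: [-0.7, -0.1, -1.2]
finger_gap: 0.0238
grasp_force: 15.0
```

>>> arm_command(
  deltas=[
    [[0,0,25,0,0,0,-1],[0,0,25,0,0,0,-1],[0,0,13,0,0,0,-1],[0,0,6,0,0,0,-1],[0,0,3,0,0,0,-1],[0,0,1.5,0,0,0,-1],[0,0,0,0,0,0,-1]],
  ],
)

```text
t: 24.0
tool_pos: [0.457, -0.0084, 0.0472]
orientation: [[-1.0, -0.001, 0.001], [-0.001, 1.0, 0.0], [-0.001, 0.0, -1.0]]
wrist_force: [-0.7, 0.1, -0.3]
finger_gap: 0.0235
grasp_force: 15.0
```

>>> arm_command(
  deltas=[
    [[0,0,1,0,0,0,-1],[0,0,0,0,0,0,-1]],
  ],
)

```text
t: 24.25
tool_pos: [0.457, -0.0084, 0.0462]
orientation: [[-1.0, -0.001, 0.001], [-0.001, 1.0, 0.0], [-0.001, 0.0, -1.0]]
wrist_force: [0.4, 0.1, 1.3]
finger_gap: 0.0237
grasp_force: 15.0
```

>>> arm_command(
  deltas=[
    [[0,0,0,0,0,0,0.1],[0,0,0,0,0,0,0.1],[0,0,0,0,0,0,0.1],[0,0,0,0,0,0,0.1],[0,0,-25,0,0,0,0.1],[0,0,-30,0,0,0,0.1],[0,0,-20,0,0,0,0.1],[-5,26,0,0,0,0,0.1],[-9,45,0,0,0,0,0.1],[-9,45,0,0,0,0,0.1]],
  ],
)

```text
t: 25.5
tool_pos: [0.4798, 0.1086, 0.1211]
orientation: [[-1.0, -0.0, 0.001], [-0.0, 1.0, 0.0], [-0.001, 0.0, -1.0]]
wrist_force: [0.3, -0.4, -0.1]
finger_gap: 0.048
grasp_force: 0.0
```

>>> arm_command(
  deltas=[
    [[-9,45,0,0,0,0,0.1],[-9,45,0,0,0,0,0.1],[-5,26,0,0,0,0,0.1],[0,0,0,0,0,0,0.1],[0,0,0,0,0,0,0.1],[0,0,0,0,0,0,0.1]],
  ],
)

```text
t: 26.25
tool_pos: [0.5023, 0.2225, 0.121]
orientation: [[-1.0, 0.0, -0.0], [0.0, 1.0, -0.0], [0.0, -0.0, -1.0]]
wrist_force: [-0.0, -0.7, 0.1]
finger_gap: 0.0482
grasp_force: 0.0
```

Descend to about -0.0055, the reading when this lid was put down.

>>> arm_command(
  deltas=[
    [[0,0,35,0,0,0,0.1],[0,0,40,0,0,0,0.1],[0,0,35,0,0,0,0.1],[0,0,16.5,0,0,0,0.1],[0,0,0,0,0,0,0.1],[0,0,0,0,0,0,-1],[0,0,0,0,0,0,-1],[0,0,0,0,0,0,-1],[0,0,0,0,0,0,-1],[0,0,0,0,0,0,-1]],
  ],
)

```text
t: 27.5
tool_pos: [0.5028, 0.2237, -0.0048]
orientation: [[-1.0, -0.001, 0.001], [-0.001, 1.0, 0.0], [-0.001, 0.0, -1.0]]
wrist_force: [-1.7, -0.8, 7.1]
finger_gap: 0.0237
grasp_force: 15.0
```

>>> arm_command(
  deltas=[
    [[0,0,-10,0,0,0,-1],[0,0,-30,0,0,0,-1],[0,0,-40,0,0,0,-1],[0,0,-35,0,0,0,-1],[0,0,-15,0,0,0,-1],[0,0,0,0,0,0,-1],[0,-25,0,0,0,0,-1],[0,-40,0,0,0,0,-1],[1,-45,0,0,0,0,-1],[1,-45,0,0,0,0,-1]],
  ],
)

```text
t: 28.75
tool_pos: [0.4991, 0.0661, 0.1227]
orientation: [[-1.0, -0.001, -0.003], [-0.001, 1.0, -0.001], [0.003, -0.001, -1.0]]
wrist_force: [-0.4, -1.2, -1.6]
finger_gap: 0.0236
grasp_force: 15.0
```

>>> arm_command(
  deltas=[
    [[0,-45,0,0,0,0,-1],[0,-45,0,0,0,0,-1],[1,-45,0,0,0,0,-1],[0,-45,0,0,0,0,-1],[0,-45,0,0,0,0,-1],[0,-45,0,0,0,0,-1],[0.5,-40,0,0,0,0,-1],[0,0,0,0,0,0,-1],[0,0,0,0,0,0,-1],[0,0,0,0,0,0,-1]],
  ],
)

```text
t: 30.0
tool_pos: [0.4989, -0.2409, 0.1238]
orientation: [[-1.0, -0.002, -0.001], [-0.002, 1.0, 0.0], [0.001, 0.0, -1.0]]
wrist_force: [0.3, 0.2, -1.2]
finger_gap: 0.0233
grasp_force: 15.0
```

>>> arm_command(
  deltas=[
    [[0,0,25,0,0,0,-1],[0,0,25,0,0,0,-1],[0,0,13,0,0,0,-1],[0,0,6,0,0,0,-1],[0,0,3,0,0,0,-1],[0,0,2,0,0,0,-1],[0,0,0,0,0,0,-1]],
  ],
)

```text
t: 30.88
tool_pos: [0.4997, -0.2415, 0.0507]
orientation: [[-1.0, -0.001, 0.001], [-0.001, 1.0, -0.0], [-0.001, -0.0, -1.0]]
wrist_force: [-0.3, 0.6, -1.1]
finger_gap: 0.0235
grasp_force: 15.0
```

>>> arm_command(
  deltas=[
    [[0,0,1.5,0,0,0,-1],[0,0,0,0,0,0,-1]],
  ],
)

```text
t: 31.12
tool_pos: [0.4994, -0.2415, 0.0489]
orientation: [[-1.0, -0.001, 0.0], [-0.001, 1.0, 0.0], [-0.0, 0.0, -1.0]]
wrist_force: [-0.0, 0.6, -1.2]
finger_gap: 0.0238
grasp_force: 15.0
```

>>> arm_command(
  deltas=[
    [[0,0,1.5,0,0,0,-1],[0,0,0,0,0,0,-1]],
  ],
)

```text
t: 31.38
tool_pos: [0.4993, -0.2415, 0.0472]
orientation: [[-1.0, -0.001, -0.0], [-0.001, 1.0, 0.0], [0.0, 0.0, -1.0]]
wrist_force: [-0.6, -0.5, -1.2]
finger_gap: 0.0237
grasp_force: 15.0
```

>>> arm_command(
  deltas=[
    [[0,0,0.8,0,0,0,-1],[0,0,0,0,0,0,-1]],
  ],
)

```text
t: 31.62
tool_pos: [0.4994, -0.2415, 0.0465]
orientation: [[-1.0, -0.001, -0.0], [-0.001, 1.0, 0.0], [0.0, 0.0, -1.0]]
wrist_force: [-0.6, 0.8, -1.3]
finger_gap: 0.0239
grasp_force: 15.0
```

Close to seated. One more millimetre, then release, lift away and move clear.

>>> arm_command(
  deltas=[
    [[0,0,1,0,0,0,-1],[0,0,0,0,0,0,-1]],
  ],
)

```text
t: 31.88
tool_pos: [0.4996, -0.2415, 0.0458]
orientation: [[-1.0, -0.001, 0.0], [-0.001, 1.0, -0.0], [-0.0, -0.0, -1.0]]
wrist_force: [-0.3, 0.3, 1.7]
finger_gap: 0.0235
grasp_force: 15.0
```

>>> arm_command(
  deltas=[
    [[0,0,0,0,0,0,0.1],[0,0,0,0,0,0,0.1],[0,0,0,0,0,0,0.1],[0,0,0,0,0,0,0.1],[0,0,-25,0,0,0,0.1],[0,0,-40,0,0,0,0.1],[0,0,-40,0,0,0,0.1],[0,-45,0,0,0,0,0.1],[0,-45,0,0,0,0,0.1],[0,-45,0,0,0,0,0.1]],
  ],
)

```text
t: 33.12
tool_pos: [0.4997, -0.3777, 0.1508]
orientation: [[-1.0, -0.002, 0.001], [-0.002, 1.0, -0.0], [-0.001, -0.0, -1.0]]
wrist_force: [1.7, -0.1, -0.2]
finger_gap: 0.0481
grasp_force: 0.0
```

>>> arm_command(
  deltas=[
    [[20,-45,0,0,0,0,0.1],[20,-45,0,0,0,0,0.1],[0,0,0,0,0,0,0.1],[0,0,0,0,0,0,0.1]],
  ],
)

```text
t: 33.62
tool_pos: [0.4593, -0.4665, 0.1502]
orientation: [[-1.0, -0.0, -0.0], [-0.0, 1.0, 0.0], [0.0, 0.0, -1.0]]
wrist_force: [-0.6, 0.2, -0.0]
finger_gap: 0.0482
grasp_force: 0.0
```

Run:
```python
from h import *
import cv2
a=cv2.resize(r.capture("top")[165:305,222:482,::-1],(520,280),interpolation=cv2.INTER_CUBIC)
b=cv2.resize(r.capture("side")[100:350,230:430,::-1],(440,550),interpolation=cv2.INTER_CUBIC)
a=cv2.resize(a,(360,194)); c=np.zeros((550,800,3),np.uint8); c[:194,:360]=a; c[:,360:]=b
cv2.imwrite("pics/end.png",c)
```

```text
(no output)
```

View pics/end.png

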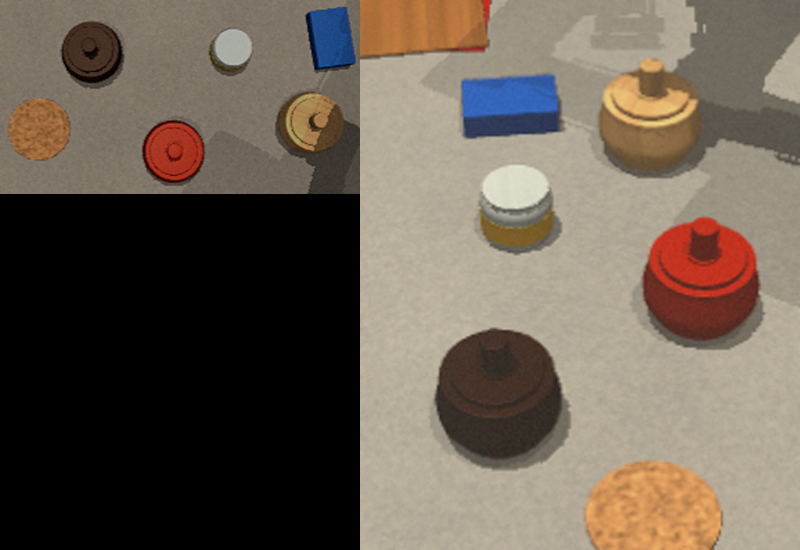

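Each box now wears its own lid, flat and centred: walnut at (498,390), padauk at (700,275) and maple at (650,115). The mat is empty and the tin and sander haven't moved.

```bash
python3 -c "
from cell import r
print(r.close_job())"
```

```text
the job is handed in; nothing more can be done
None
```

The job is handed in: the final pictures show all three boxes wearing their own lids, flat and centred, with the tin and sanding block unmoved (the gouge was out of frame but never approached); the hand-in call returned no verdict.

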